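Centre-mark a finds-crate tag with the automatic punch

TASK

Take the spring-loaded automatic punch out of the tool stand, stand its nose upright down the guide hole of the marking jig and press it straight down onto the metal tag until its spring trips with a snap; never push on the jig with more than 25 N. Then set the punch back upright in the stand socket it came from, fully home, and let go. Fire it nowhere else, and leave the other two tools, the bowl and the bottle alone.

Things in the scene. Friction and masses are not known exactly. Their poses are not given: they have to be found in the camera images.
- punch: Automatic centre punch, about 0.17 kg, loose, upright in a stand socket. Round steel body, 16 mm thick, 78 mm long, with dark rings; domed dark cap 20 mm wide on top (78 to 90 mm up). Origin on the axis at the shoulder, the body's lower end; z up to the cap. Below it a dark sprung nose, 8 mm thick, reaches 40 mm down, its last 7 mm tapering to a 3 mm flat tip. It springs out again by itself.
- punch_grip (a point): Point on the punch's axis 54 mm above its origin (shoulder): a good place for the fingers. Grip with about 40 N so that it does not slip.
- nose_tip (a point): Centre of the punch's tip, 40 mm below its origin with the nose out. Pushed in, the nose resists with 7 N at first, rising to 13.5 N at 8 mm of travel; then it trips, the load collapses to about 4 N by 11 mm, and a rigid stop follows at 11.5 mm. Fired means in by more than 10 mm.
- stand: Fixed wooden tool stand, 60 mm (x) by 180 mm (y) by 72 mm high, origin under its centre. Three upright round sockets at y = -60, 0 and 60 mm, 18 mm wide with a 2 mm chamfer, 26 mm deep to a seat 46 mm above the origin on which a tool's shoulder rests (the nose hangs in a 12 mm hole below). Punch, scriber and drift stand in them in any order.
- jig: Fixed aluminium marking jig: base 120 mm (x) by 100 mm (y) by 20 mm, origin under its centre, and a bridge 50 mm (x) by 100 mm (y) across its middle, top 54 mm above the origin, with the guide hole. A rigid steel tag plate, 88 by 56 mm, lies under the bridge; it may be thick or thin: its top is anywhere from 15 to 25 mm below the bridge's top.
- guide (a point): Centre of the mouth of the guide hole, in the top face of the jig's bridge. The hole is vertical, 10 mm in diameter, slightly chamfered, 14 mm deep right through the bridge; the tag lies 1 to 11 mm below its lower end.
- scriber: Bystander: scriber standing in a stand socket, slim 9 mm steel stem with a 14 mm brass ball on top, 105 mm above its shoulder (origin). Leave in place.
- drift: Bystander: short solid drift standing in a stand socket, 16 mm thick with a flat 26 mm head, 68 mm above its shoulder (origin). Leave in place.
- bowl: Bystander: clay bowl, 100 mm wide, 45 mm high, origin under its centre. Leave in place.
- glue: Bystander: white glue bottle, 44 mm wide, 110 mm high, origin under its centre. Leave in place.
Not all that is in view belongs to the job. What is shaped like the punch but green or orange is not meant. There is more than one size of the jig; the job needs the larger.

How it is judged:
On the way:
1. the punch is fired: nose upright in the guide hole and driven in beyond 10 mm (z of nose_tip in the frame of punch above -0.03 m and horizontal distance between nose_tip and guide below 0.003 m and z of nose_tip in the frame of jig below 0.046 m and angle between punch's own z axis and vertical below 0.15 rad), for 0.05 s.
At the end, for the whole second after the job is handed in: The punch is released and at rest, standing in the socket it came from within 5 mm of its starting position (so fully down on its seat) and within 0.15 rad of upright (distance of punch from where it was at the start of the episode below 0.005 m and angle between punch's own z axis and vertical below 0.15 rad and linear speed of punch below 0.02 m/s and contact force between the fingers and punch below 0.1 N); the robot touches nothing.
It fails at once if the punch is pushed on the jig or tag with more than 25 N (contact force between punch and jig above 25 N).
It fails at once if the punch is fired anywhere but upright in the guide hole (z of nose_tip in the frame of punch above -0.03 m and not (horizontal distance between nose_tip and guide below 0.003 m and z of nose_tip in the frame of jig below 0.046 m and angle between punch's own z axis and vertical below 0.15 rad)).
It fails at once if the scriber or the drift is disturbed (12 mm or 0.25 rad) (distance of any of scriber, drift from where it was at the start of the episode above 0.012 m or angle between any of scriber, drift's own z axis and vertical above 0.25 rad).
It fails at once if the bowl or the bottle is disturbed (20 mm or 0.25 rad) (distance of any of bowl, glue from where it was at the start of the episode above 0.02 m or angle between any of bowl, glue's own z axis and vertical above 0.25 rad).
It also fails if it takes over 72 s, if anything falls off the work surface, if the arm or the gripper's body presses on something with over 40 N, if the wrist force passes 120 N, or if a joint passes its speed limit or range.

ROBOT

A 7-joint arm with a two-finger parallel gripper is mounted at the origin on the work surface. World frame = base frame: x ahead of the robot, y to its left, z up, the work surface at z = 0. Lengths are in m, angles in rad, forces in N, time in s.
With the tool pointing down it reaches from about 0.4 to 0.85 m from the base axis. Payload 10.4 kg.
Tool frame: the origin (TCP) lies on the centre line of the jaws, within the pads' length; the fingertips stand 11 mm ahead of it and the grasp point (between the pads) lies 8 mm behind it (tip_reach is the distance from the TCP to the fingertips, in m); z points along the fingers, y is the line along which they close (so a half turn about z gives the same grasp; the last joint's range is limited). The gripper opens to 85 mm and grips with 20 to 120 N. Pads are 22 mm wide; open, the fingers measure 114 mm over their backs; the gripper's body (76 mm by 85 mm) begins 54 mm behind the grasp point. The pads swing forward as they close: fully open they stand 13 mm farther back than shut.
Start: joints at [-1.191, 0.332, -0.065, 1.46, 0.022, 1.35, -0.088], TCP at [0.245, 0.575, 0.242] pointing down, gripper open.
Joint ranges: [-2.6, 2.6], [-0.5, 2.12], [-1.47, 1.34], [0.16, 2.42], [-1.27, 4.41], [0.06, 2.06], [-2.6, 2.6]. Speed limits (rad/s): [2.22, 2.22, 2.79, 2.79, 3.14, 3.14, 3.14].

INTERFACE

Orientations are given as a unit quaternion [x, y, z, w].
In Python, from workcell import get_obs, camera, hand_in, tip_reach gives the robot as it stands. The module is installed in compiled form; this text tells all that it offers.
- The arm moves only by the tool move_arm, never from a script. Its argument "plan" is a list of rows, each an object with "delta_pos": the shift along the tool's x, y, z in parts of the range, where 1.0 means 0.6 m, a list of three; "turn": the turn, a rotation vector about the tool's x, y, z in shares of 2 pi rad (1.0 is 2 pi rad), a list of three; "fingers": the closure, from 0 (fully open) to 1 (shut). A call has 1 to 12 rows; each row is the pose to reach, as a shift and turn from the pose commanded when the call began, along the tool's axes at that moment; what a row does not reach only later rows make up. A row lasts 1/8 s, in which the tool goes at most 62.5 mm and 10.7 degrees, less where a joint would pass 70% of its speed; a pose out of reach is approached as far as the arm can. Shift and turn numbers lie between -1 and 1, and a call with a number outside is refused. A call with a gripper value outside its range is refused whole. The fingers move at their own pace and stop on an object; "force" is the grip in N (left out, the last holds). Time passes only in rows, so rows that repeat a pose let the fingers close. It gives the time, the measured TCP pose, the force, the opening and the grip force at its end, in the units of the state.
- get_obs(): the state, without advancing time (a new reading comes with each control period).
- camera(name): name is "side" or "top"; returns a dict with "color" (480x640x3 uint8, red, green, blue), "range_z" (480x640 float32, m along the optical axis (not along the pixel's ray), 0 where there is no reading), "fx", "fy", "cx", "cy" (pixels), "R" (3x3) and "t" (3): a world point X has camera coordinates R X + t. Camera axes: x right, y down, z forward; pixel columns grow to the right and rows downward; lengths in m; the calibration is good to about 2 mm. A picture is of the moment at which its call begins.
- hand_in(): hands the job in; it is judged then, once.
The state is a dict: "clock": time; "joint_pos": joint angles; "joint_velocities": joint speeds; "tau": joint torques, N m; "position": TCP position; "ee_rot": TCP orientation; "ft_force": force on the tool from outside, world axes, zero at the start; "torque": the same for the moment, N m; "grip_width": opening from 0.0 (shut) to 1.0 (fully open); "grasp_force": force on a finger pad.
Only numpy, scipy, OpenCV 4.12 (cv2) and the standard library are available. Lean on these libraries where they do the work, as an engineer would, in place of code of your own. Each camera call takes 0.05 s, during which the arm holds its last target. There are 200 camera calls.

## Working session

There is one attempt and no reset: what is moved stays moved. The work goes in short steps, Python scripts to look and compute and a tool call to move; the robot and the scene stay as the last step left them, time stands still between calls to the robot, and variables do not carry over. Pictures are saved under pics/ and viewed, at most 10 in all, crops included, and the job is handed in when it is done.

Besides the shell and the picture viewer there is one more tool, called in YAML: its name, and indented under it one key for each argument. move_arm: Moves the arm, as the interface text tells. Its arguments: {"type":"object","properties":{"plan":{"type":"array","items":{"type":"object","properties":{"delta_pos":{"type":"array","items":{"type":"number"}},"turn":{"type":"array","items":{"type":"number"}},"fingers":{"type":"number"}}}},"force":{"type":"number"}},"required":["plan"]}

```bash
mkdir -p pics
cat > h.py <<'E'
import numpy as np, cv2
from workcell import *
def grab(n):
    c=camera(n); np.savez(n+'.npz',**c); return c
def load(n): return dict(np.load(n+'.npz'))
def pts(c):
    z=c['range_z'].astype(float); v,u=np.mgrid[:480,:640]
    P=np.stack([(u-c['cx'])/c['fx']*z,(v-c['cy'])/c['fy']*z,z],-1)
    W=(P-c['t'])@c['R']; W[z==0]=np.nan; return W
E
python3 - <<'E'
from h import *
o=get_obs(); print({k:np.round(v,3) for k,v in o.items()}, tip_reach)
for n in ('top','side'):
    c=grab(n); cv2.imwrite(f'pics/{n}0.png',c['color'][...,::-1]); print(n,c['fx'],c['R'].round(3).tolist(),c['t'].round(3))
E
```

```text
{'clock': np.float64(0.0), 'joint_pos': array([-1.191,  0.333, -0.065,  1.461,  0.022,  1.35 , -0.088]), 'joint_velocities': array([-0.002,  0.   ,  0.003,  0.   ,  0.   ,  0.001,  0.   ]), 'tau': array([-0.0000e+00, -6.2543e+01,  4.9000e-02, -3.9161e+01,  1.6000e-02,
        1.0000e-02, -0.0000e+00]), 'position': array([0.245, 0.575, 0.242]), 'ee_rot': array([ 0.2  ,  0.98 , -0.001, -0.   ]), 'ft_force': array([-0.07 , -0.04 ,  0.556]), 'torque': array([-0.043,  0.069,  0.019]), 'grasp_force': np.float64(0.0), 'grip_width': np.float64(1.0)} 0.011
top 486.9586269264383 [[-0.022, -1.0, 0.005], [-0.992, 0.021, -0.121], [0.12, -0.008, -0.993]] [-0.022  0.611  1.038]
side 435.75041456244657 [[-0.797, -0.604, 0.016], [-0.358, 0.45, -0.818], [0.486, -0.658, -0.575]] [0.456 0.284 0.581]
```

View pics/top0.png

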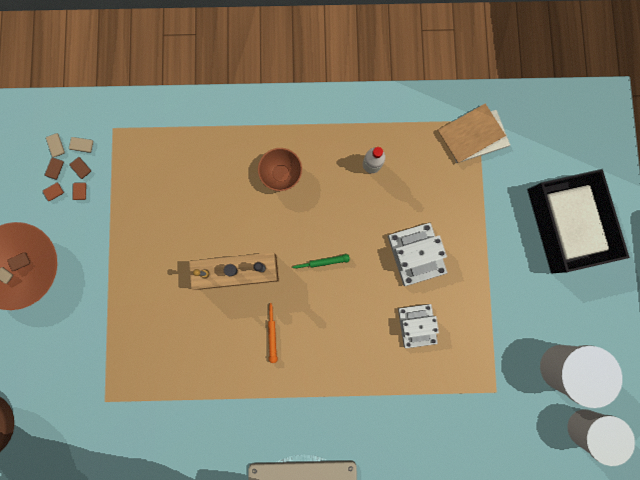

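View pics/side0.png

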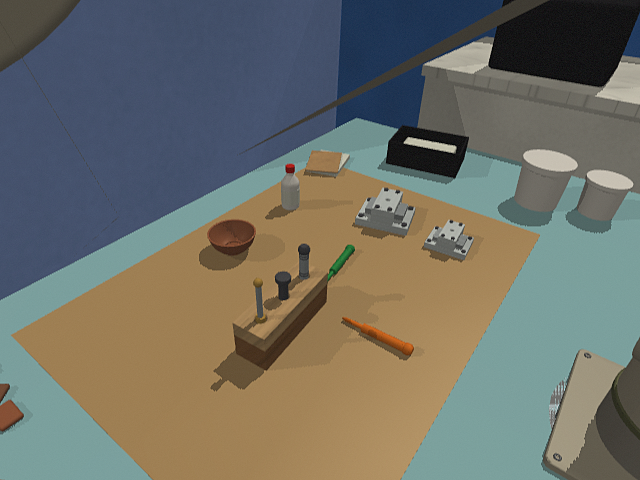

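The top view shows the stand at (230,270), with the scriber's brass ball at (203,273), the drift's flat head at (231,270) and the dark-domed steel tool at (259,267). Punch-like objects are the upright steel one at (259,267), the green one lying at (322,262) and the orange one lying at (272,333). The upright steel one is the punch, because of its colour and dark cap. The jigs are at (418,253) (larger, so the one meant) and (419,326) (smaller). I'll confirm both in one enlarged crop and measure.

Run:
```python
from h import *
c=load('top'); s=load('side')
f=lambda im,x,y,w,h:cv2.resize(im[y:y+h,x:x+w,::-1],(400,400),interpolation=cv2.INTER_CUBIC)
a=np.hstack([f(c['color'],383,218,70,70),f(s['color'],240,235,100,100)])
cv2.imwrite('pics/crop1.png',a)
W=pts(c)
np.set_printoptions(precision=4,suppress=True)
# stand top, bridge top, cap, base via height masks in windows
def win(u0,u1,v0,v1,z0,z1):
    P=W[v0:v1,u0:u1].reshape(-1,3); return P[(P[:,2]>z0)&(P[:,2]<z1)]
def rect(P): 
    r=cv2.minAreaRect((P[:,:2]*1000).astype(np.float32)); return r,np.median(P[:,2]),len(P)
print('table',np.nanmedian(W[350:380,150:250,2]))
print('stand',rect(win(165,290,240,300,.062,.08)))
print('bridge',rect(win(383,453,218,290,.046,.062)))
print('jigall',rect(win(383,453,218,290,.012,.062)))
P=win(245,275,255,280,.105,.16);print('punch',P.mean(0),P.max(0),P.min(0),len(P))
P=win(218,245,255,283,.10,.16);print('drift',P.mean(0),P.max(0),P.min(0),len(P))
P=win(190,215,262,283,.10,.18);print('scr',P.mean(0),P.max(0),len(P))
S=pts(s).reshape(-1,3)
m=(S[:,2]>.124)&(S[:,2]<.15)&(abs(S[:,0]-W[267,259,0])<.03)&(abs(S[:,1]-W[267,259,1])<.03)
P=S[m];print('punch side',P.mean(0),P.min(0),P.max(0),m.sum())
```

```text
table 0.00014808870241671935
stand (((525.035888671875, 137.43670654296875), (60.04798126220703, 180.77328491210938), 4.720889091491699), np.float64(0.07076450866071013), 2144)
bridge (((556.080810546875, -267.9811706542969), (49.95148468017578, 101.933837890625), 15.512721061706543), np.float64(0.05299181828309117), 1063)
jigall (((556.1951293945312, -267.9503173828125), (119.97655487060547, 101.90494537353516), 15.419839859008789), np.float64(0.03663802100776192), 2499)
punch [0.5298 0.0768 0.133 ] [0.5381 0.0865 0.1384] [0.5218 0.0681 0.1263] 76
drift [0.525  0.1367 0.1125] [0.5363 0.1493 0.1176] [0.5138 0.1249 0.1077] 126
scr [0.5201 0.1952 0.1378] [0.5259 0.2027 0.1517] 55
punch side [0.529  0.0825 0.1324] [0.5211 0.072  0.1241] [0.5405 0.089  0.1381] 118
```

View pics/crop1.png

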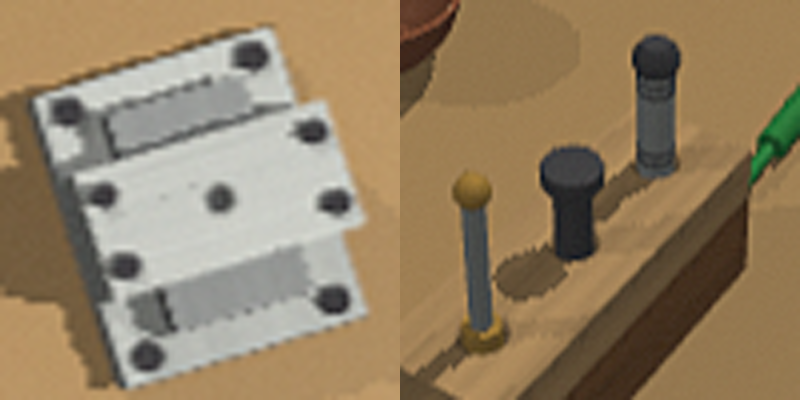

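The crop confirms it: the guide hole is at (220,200), i.e. full-image (421.5,253), at the centre of the larger jig's bridge. The steel punch with the dark dome is at the right in the stand, with the drift and scriber beside it. I'll close the fingers along the stand's x, clear of the drift.

```bash
cat >> h.py <<'E'
from scipy.spatial.transform import Rotation as Ro
def plan(target,yaw=np.deg2rad(4.7),o=None):
    "tool-axis shift/turn from measured pose to world target, pointing down, tool y at yaw"
    o=o or get_obs(); R=Ro.from_quat(o['ee_rot'])
    y=np.array([np.cos(yaw),np.sin(yaw),0]); z=np.array([0,0,-1.]); T=Ro.from_matrix(np.stack([np.cross(y,z),y,z],1))
    print('d',R.inv().apply(np.array(target)-o['position']).round(4),'turn',(R.inv()*T).as_rotvec().round(4))
def ray(c,u,v,z):
    d=c['R'].T@np.array([(u-c['cx'])/c['fx'],(v-c['cy'])/c['fy'],1]); C=-c['R'].T@c['t']; return C+d*(z-C[2])/d[2]
E
python3 - <<'E'
from h import *
c=load('top')
g=255-cv2.cvtColor(c['color'],cv2.COLOR_RGB2GRAY)[247:260,415:429].astype(float); w=np.clip(g-g.min()-60,0,None)
v,u=np.mgrid[247:260,415:429]; u0,v0=(u*w).sum()/w.sum(),(v*w).sum()/w.sum()
print(u0,v0,ray(c,u0,v0,.054),ray(c,u0,v0,.053))
s=load('side'); 
m=s['color'][180:215,370:405]; 
# reproject guide and cap top to side
for X in ([.556,-.268,.054],[.530,.0773,.136]):
    p=s['R']@X+s['t']; print(s['fx']*p[0]/p[2]+s['cx'],s['fy']*p[1]/p[2]+s['cy'])
plan([.530,.0775,.20])
E
```

```text
421.1751196172249 252.38277511961724 [ 0.5555774  -0.26865217  0.054     ] [ 0.55564888 -0.26888221  0.053     ]
388.38064861726787 199.07553226421703
304.9852453915055 245.02563282012397
d [-0.4572 -0.3456  0.0421] turn [-1.100e-03  8.000e-04  1.086e+00]
```

Careful with the scale: shifts go in shares of 0.6 m and turns go in shares of 2 pi rad. That gives: -0.4572 m / 0.6 = -0.762, -0.3456 m / 0.6 = -0.576, 1.086 rad / 6.2832 = 0.1728.

move_arm:
  plan:
    - {"delta_pos":[-0.762,-0.576,0.07],"turn":[-0.0002,0.0001,0.1728],"fingers":0}
    - {"delta_pos":[-0.762,-0.576,0.07],"turn":[-0.0002,0.0001,0.1728],"fingers":0}
    - {"delta_pos":[-0.762,-0.576,0.07],"turn":[-0.0002,0.0001,0.1728],"fingers":0}
    - {"delta_pos":[-0.762,-0.576,0.07],"turn":[-0.0002,0.0001,0.1728],"fingers":0}
    - {"delta_pos":[-0.762,-0.576,0.07],"turn":[-0.0002,0.0001,0.1728],"fingers":0}
    - {"delta_pos":[-0.762,-0.576,0.07],"turn":[-0.0002,0.0001,0.1728],"fingers":0}
    - {"delta_pos":[-0.762,-0.576,0.07],"turn":[-0.0002,0.0001,0.1728],"fingers":0}
    - {"delta_pos":[-0.762,-0.576,0.07],"turn":[-0.0002,0.0001,0.1728],"fingers":0}
    - {"delta_pos":[-0.762,-0.576,0.07],"turn":[-0.0002,0.0001,0.1728],"fingers":0}
    - {"delta_pos":[-0.762,-0.576,0.07],"turn":[-0.0002,0.0001,0.1728],"fingers":0}
    - {"delta_pos":[-0.762,-0.576,0.07],"turn":[-0.0002,0.0001,0.1728],"fingers":0}
    - {"delta_pos":[-0.762,-0.576,0.07],"turn":[-0.0002,0.0001,0.1728],"fingers":0}

```text
clock: 1.6
position: [0.5295, 0.0796, 0.2002]
ee_rot: [0.677, 0.736, 0.001, -0.001]
ft_force: [-0.4, 1.2, -0.1]
grip_width: 1.0
grasp_force: 0.0
```

Run:
```python
from h import *
o=get_obs();print(o['position'],o['ft_force'],o['joint_pos'].round(3),o['clock']);plan([.530,.0775,.092])
c=grab('side');cv2.imwrite('pics/s1.png',c['color'][...,::-1])
```

```text
[0.52952238 0.07962704 0.20016491] [-0.37088269  1.18771204 -0.14308431] [-0.627  0.164  0.438  1.778 -0.076  1.216 -0.084] 1.6
d [-0.0024  0.0003  0.1082] turn [ 0.     -0.0018  0.0023]
```

View pics/s1.png

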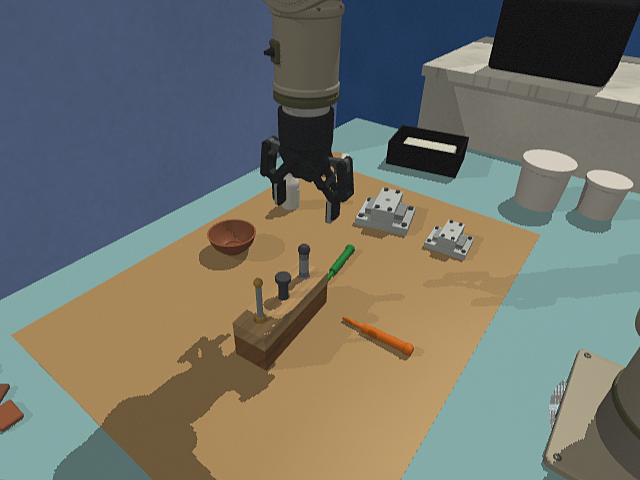

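The gripper is centred above the punch, whose cap is at (304,250) with the drift at (283,285) off to the side. Descending now, then gripping.

move_arm:
  plan:
    - {"delta_pos":[0,0,0],"turn":[0,0,0],"fingers":0}
    - {"delta_pos":[0,0,0.05],"turn":[0,0,0],"fingers":0}
    - {"delta_pos":[0,0,0.1],"turn":[0,0,0],"fingers":0}
    - {"delta_pos":[0,0,0.1333],"turn":[0,0,0],"fingers":0}
    - {"delta_pos":[0,0,0.1583],"turn":[0,0,0],"fingers":0}
    - {"delta_pos":[0,0,0.18],"turn":[0,0,0],"fingers":0}
    - {"delta_pos":[0,0,0.18],"turn":[0,0,0],"fingers":0}
    - {"delta_pos":[0,0,0.18],"turn":[0,0,0],"fingers":0}

```text
clock: 2.65
position: [0.5306, 0.0781, 0.0929]
ee_rot: [0.678, 0.735, 0.001, -0.0]
ft_force: [1.0, -0.5, -0.7]
grip_width: 1.003
grasp_force: 0.0
```

Run:
```python
from h import *
o=get_obs();print(o['position'],o['ft_force']);plan([.530,.0775,.092])
```

```text
[0.53058508 0.07808509 0.09290927] [ 1.0439937  -0.50910996 -0.65494542]
d [-0.0005 -0.0006  0.0009] turn [ 0.0014 -0.0015 -0.0001]
```

move_arm:
  plan:
    - {"delta_pos":[0,0,0.0008],"turn":[0,0,0],"fingers":0.5}
    - {"delta_pos":[0,0,0.0008],"turn":[0,0,0],"fingers":1}
    - {"delta_pos":[0,0,0.0008],"turn":[0,0,0],"fingers":1}
    - {"delta_pos":[0,0,0.0008],"turn":[0,0,0],"fingers":1}
    - {"delta_pos":[0,0,0.0008],"turn":[0,0,0],"fingers":1}
    - {"delta_pos":[0,0,0.0008],"turn":[0,0,0],"fingers":1}
    - {"delta_pos":[0,0,0.0008],"turn":[0,0,0],"fingers":1}
    - {"delta_pos":[0,0,0.0008],"turn":[0,0,0],"fingers":1}
  force: 40

```text
clock: 3.65
position: [0.5306, 0.078, 0.092]
ee_rot: [0.678, 0.735, 0.001, 0.0]
ft_force: [4.7, -0.4, -1.7]
grip_width: 0.176
grasp_force: 39.1
```

Run:
```python
from h import *
o=get_obs();print(o['position'],o['ft_force'],o['grip_width'],o['grasp_force']);plan([.530,.0775,.092])
```

```text
[0.53058349 0.07803609 0.09197601] [ 4.66853305 -0.36547531 -1.71114291] 0.17637246186921007 39.0996170102153
d [-0.0005 -0.0006 -0.    ] turn [ 0.0014 -0.0013 -0.0001]
```

To row units: 0.001 m / 0.6 = 0.0017, 0.0005 m / 0.6 = 0.0008.

move_arm:
  plan:
    - {"delta_pos":[0,0.0008,0],"turn":[0,0,0],"fingers":1}
    - {"delta_pos":[0,0.0017,0],"turn":[0,0,0],"fingers":1}
    - {"delta_pos":[0,0.0017,0],"turn":[0,0,0],"fingers":1}

```text
clock: 4.03
position: [0.5309, 0.0781, 0.0919]
ee_rot: [0.678, 0.735, 0.0, -0.001]
ft_force: [-0.2, 0.1, 6.3]
grip_width: 0.175
grasp_force: 39.5
```

To row units: -0.13 m / 0.6 = -0.2167, -0.11 m / 0.6 = -0.1833.

move_arm:
  plan:
    - {"delta_pos":[0,0,-0.0083],"turn":[0,0,0],"fingers":1}
    - {"delta_pos":[0,0,-0.025],"turn":[0,0,0],"fingers":1}
    - {"delta_pos":[0,0,-0.05],"turn":[0,0,0],"fingers":1}
    - {"delta_pos":[0,0,-0.0833],"turn":[0,0,0],"fingers":1}
    - {"delta_pos":[0,0,-0.1333],"turn":[0,0,0],"fingers":1}
    - {"delta_pos":[0,0,-0.1833],"turn":[0,0,0],"fingers":1}
    - {"delta_pos":[0,0,-0.2167],"turn":[0,0,0],"fingers":1}
    - {"delta_pos":[0,0,-0.2167],"turn":[0,0,0],"fingers":1}

```text
clock: 5.03
position: [0.5315, 0.0779, 0.2237]
ee_rot: [0.678, 0.735, 0.002, 0.0]
ft_force: [-0.3, -0.5, -3.1]
grip_width: 0.178
grasp_force: 39.3
```

Run:
```python
from h import *
o=get_obs();print(o['position'],o['ft_force'],o['grip_width'],o['grasp_force']);plan([.5558,-.268,.200])
c=grab('side');cv2.imwrite('pics/s2.png',cv2.resize(c['color'][100:300,200:430,::-1],(690,600)))
```

```text
[0.53152936 0.07791152 0.2236743 ] [-0.33641459 -0.50374384 -3.10094502] 0.17784646543305388 39.34416615986265
d [-0.3468 -0.0042  0.0229] turn [ 0.0028 -0.0023 -0.0002]
```

View pics/s2.png

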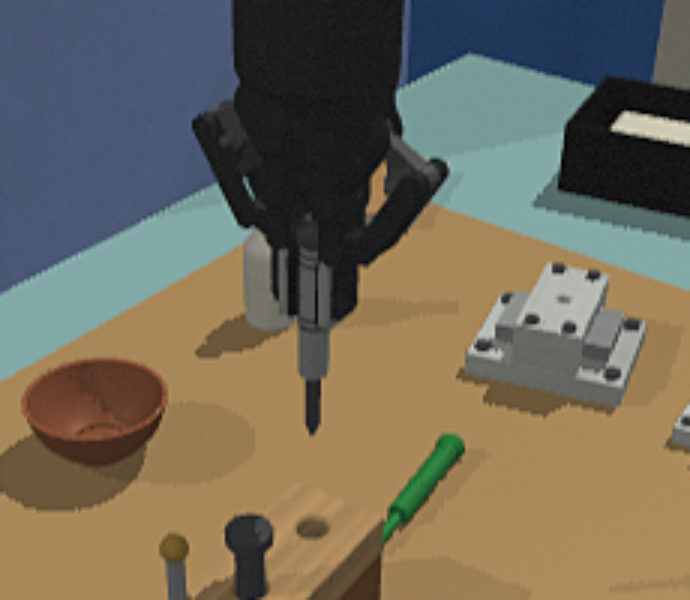

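The punch hangs upright in the fingers, with its tip at crop (312,430). The empty socket is at (312,527) and the jig's guide hole at (564,299).

To row units: -0.3468 m / 0.6 = -0.578, -0.0035 m / 0.6 = -0.0058.

move_arm:
  plan:
    - {"delta_pos":[-0.0667,-0.0008,0],"turn":[0,0,0],"fingers":1}
    - {"delta_pos":[-0.15,-0.0017,0],"turn":[0,0,0],"fingers":1}
    - {"delta_pos":[-0.2333,-0.0025,0.0083],"turn":[0,0,0],"fingers":1}
    - {"delta_pos":[-0.3167,-0.0033,0.0167],"turn":[0,0,0],"fingers":1}
    - {"delta_pos":[-0.4,-0.0042,0.0333],"turn":[0,0,0],"fingers":1}
    - {"delta_pos":[-0.4833,-0.005,0.05],"turn":[0,0,0],"fingers":1}
    - {"delta_pos":[-0.55,-0.0058,0.0667],"turn":[0,0,0],"fingers":1}
    - {"delta_pos":[-0.578,-0.0058,0.0833],"turn":[0,0,0],"fingers":1}
    - {"delta_pos":[-0.578,-0.0058,0.1],"turn":[0,0,0],"fingers":1}
    - {"delta_pos":[-0.578,-0.0058,0.1117],"turn":[0,0,0],"fingers":1}
    - {"delta_pos":[-0.578,-0.0058,0.1117],"turn":[0,0,0],"fingers":1}
    - {"delta_pos":[-0.578,-0.0058,0.1117],"turn":[0,0,0],"fingers":1}

```text
clock: 6.58
position: [0.5565, -0.267, 0.1548]
ee_rot: [0.677, 0.736, 0.001, -0.0]
ft_force: [0.1, -0.3, -2.0]
grip_width: 0.178
grasp_force: 39.3
```

Run:
```python
from h import *
o=get_obs();print(o['position'],o['ft_force'],o['grip_width'],o['joint_pos'].round(3));plan([.5565,-.268,.157])
c=grab('side');a=c['color'][150:225,350:430,::-1]
t=grab('top');cv2.imwrite('pics/s3.png',cv2.resize(a,(640,600),interpolation=cv2.INTER_CUBIC))
for X in ([.5558,-.268,.054],[.5565,-.268,.071]):
    p=c['R']@X+c['t']; u,v=c['fx']*p[0]/p[2]+c['cx'],c['fy']*p[1]/p[2]+c['cy'];print(u,v,(u-350)*8,(v-150)*8)
```

```text
[ 0.55652675 -0.26702332  0.15478272] [ 0.11599263 -0.34750473 -1.96688162] 0.17797256173245765 [-0.117  0.425  0.633  1.622 -0.269  1.182  0.66 ]
d [-0.001  -0.0001 -0.0022] turn [ 0.0012 -0.0014  0.0013]
388.4579011335195 199.1034482239184 307.663209068156 392.82758579134725
389.0714248138003 192.51793140067485 312.57139851040256 340.14345120539883
```

View pics/s3.png

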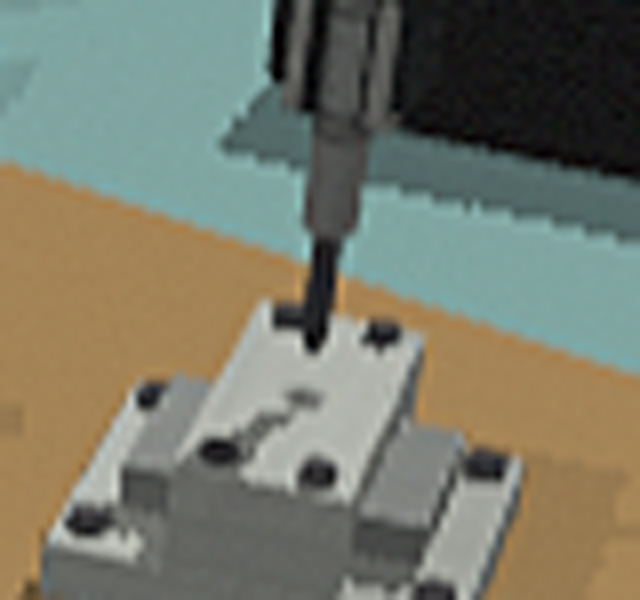

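The tip is at crop (313,350) and the hole at (303,398). Allowing for perspective, they are aligned to about 1 mm, with the tip slightly toward −x. I'll shift +0.5 mm and lower it partway into the hole, checking forces.

To row units: 0.018 m / 0.6 = 0.03, 0.0005 m / 0.6 = 0.0008.

move_arm:
  plan:
    - {"delta_pos":[0,0.0008,0.0067],"turn":[0,0,0],"fingers":1}
    - {"delta_pos":[0,0.0008,0.015],"turn":[0,0,0],"fingers":1}
    - {"delta_pos":[0,0.0008,0.0233],"turn":[0,0,0],"fingers":1}
    - {"delta_pos":[0,0.0008,0.03],"turn":[0,0,0],"fingers":1}
    - {"delta_pos":[0,0.0008,0.03],"turn":[0,0,0],"fingers":1}
    - {"delta_pos":[0,0.0008,0.03],"turn":[0,0,0],"fingers":1}

```text
clock: 7.42
position: [0.5566, -0.2679, 0.1365]
ee_rot: [0.678, 0.735, 0.001, -0.0]
ft_force: [0.3, -0.1, -2.4]
grip_width: 0.177
grasp_force: 39.3
```

To row units: 0.006 m / 0.6 = 0.01, 0.004 m / 0.6 = 0.0067.

move_arm:
  plan:
    - {"delta_pos":[0,0,0.0033],"turn":[0,0,0],"fingers":1}
    - {"delta_pos":[0,0,0.0067],"turn":[0,0,0],"fingers":1}
    - {"delta_pos":[0,0,0.01],"turn":[0,0,0],"fingers":1}
    - {"delta_pos":[0,0,0.01],"turn":[0,0,0],"fingers":1}
    - {"delta_pos":[0,0,0.01],"turn":[0,0,0],"fingers":1}

```text
clock: 8.05
position: [0.5566, -0.2679, 0.1304]
ee_rot: [0.678, 0.735, 0.001, -0.0]
ft_force: [-0.2, -0.0, -1.8]
grip_width: 0.18
grasp_force: 39.2
```

To row units: 0.008 m / 0.6 = 0.0133, 0.006 m / 0.6 = 0.01.

move_arm:
  plan:
    - {"delta_pos":[0,0,0.0033],"turn":[0,0,0],"fingers":1}
    - {"delta_pos":[0,0,0.0067],"turn":[0,0,0],"fingers":1}
    - {"delta_pos":[0,0,0.01],"turn":[0,0,0],"fingers":1}
    - {"delta_pos":[0,0,0.0133],"turn":[0,0,0],"fingers":1}
    - {"delta_pos":[0,0,0.0133],"turn":[0,0,0],"fingers":1}

```text
clock: 8.68
position: [0.5568, -0.268, 0.1228]
ee_rot: [0.678, 0.735, 0.001, -0.0]
ft_force: [-0.6, -0.1, 2.1]
grip_width: 0.177
grasp_force: 39.7
```

To row units: 0.002 m / 0.6 = 0.0033, 0.001 m / 0.6 = 0.0017.

move_arm:
  plan:
    - {"delta_pos":[0,0,0.0017],"turn":[0,0,0],"fingers":1}
    - {"delta_pos":[0,0,0.0033],"turn":[0,0,0],"fingers":1}
    - {"delta_pos":[0,0,0.0033],"turn":[0,0,0],"fingers":1}

```text
clock: 9.05
position: [0.5569, -0.2681, 0.1211]
ee_rot: [0.678, 0.735, 0.001, 0.0]
ft_force: [-1.5, 0.9, 5.8]
grip_width: 0.178
grasp_force: 39.9
```

To row units: 0.003 m / 0.6 = 0.005, 0.001 m / 0.6 = 0.0017.

move_arm:
  plan:
    - {"delta_pos":[0,0,0.0017],"turn":[0,0,0],"fingers":1}
    - {"delta_pos":[0,0,0.0033],"turn":[0,0,0],"fingers":1}
    - {"delta_pos":[0,0,0.005],"turn":[0,0,0],"fingers":1}
    - {"delta_pos":[0,0,0.005],"turn":[0,0,0],"fingers":1}

```text
clock: 9.55
position: [0.5569, -0.2681, 0.1183]
ee_rot: [0.678, 0.735, 0.001, 0.0]
ft_force: [-1.4, 1.6, 8.9]
grip_width: 0.177
grasp_force: 40.1
```

To row units: 0.003 m / 0.6 = 0.005, 0.002 m / 0.6 = 0.0033.

move_arm:
  plan:
    - {"delta_pos":[0,0,0.0017],"turn":[0,0,0],"fingers":1}
    - {"delta_pos":[0,0,0.0033],"turn":[0,0,0],"fingers":1}
    - {"delta_pos":[0,0,0.005],"turn":[0,0,0],"fingers":1}
    - {"delta_pos":[0,0,0.005],"turn":[0,0,0],"fingers":1}

```text
clock: 10.05
position: [0.5571, -0.2682, 0.1156]
ee_rot: [0.678, 0.735, 0.001, 0.0]
ft_force: [-2.3, 2.0, 10.6]
grip_width: 0.178
grasp_force: 40.2
```

To row units: 0.0032 m / 0.6 = 0.0053, 0.001 m / 0.6 = 0.0017.

move_arm:
  plan:
    - {"delta_pos":[0,0,0.0017],"turn":[0,0,0],"fingers":1}
    - {"delta_pos":[0,0,0.0033],"turn":[0,0,0],"fingers":1}
    - {"delta_pos":[0,0,0.005],"turn":[0,0,0],"fingers":1}
    - {"delta_pos":[0,0,0.0053],"turn":[0,0,0],"fingers":1}
    - {"delta_pos":[0,0,0.0053],"turn":[0,0,0],"fingers":1}

```text
clock: 10.68
position: [0.5567, -0.2679, 0.1113]
ee_rot: [0.678, 0.735, 0.001, -0.0]
ft_force: [-0.5, 0.9, 2.8]
grip_width: 0.181
grasp_force: 39.6
```

To row units: 0.0005 m / 0.6 = 0.0008.

move_arm:
  plan:
    - {"delta_pos":[0,0,0.0008],"turn":[0,0,0],"fingers":1}
    - {"delta_pos":[0,0,0.0008],"turn":[0,0,0],"fingers":1}

```text
clock: 10.92
position: [0.5568, -0.268, 0.111]
ee_rot: [0.678, 0.735, 0.001, 0.0]
ft_force: [-0.5, 0.4, 6.1]
grip_width: 0.176
grasp_force: 39.9
```

It has fired: the load collapsed and then rose at the stop. Lifting out.

To row units: -0.11 m / 0.6 = -0.1833, -0.08 m / 0.6 = -0.1333.

move_arm:
  plan:
    - {"delta_pos":[0,0,-0.0083],"turn":[0,0,0],"fingers":1}
    - {"delta_pos":[0,0,-0.025],"turn":[0,0,0],"fingers":1}
    - {"delta_pos":[0,0,-0.05],"turn":[0,0,0],"fingers":1}
    - {"delta_pos":[0,0,-0.0833],"turn":[0,0,0],"fingers":1}
    - {"delta_pos":[0,0,-0.1333],"turn":[0,0,0],"fingers":1}
    - {"delta_pos":[0,0,-0.1833],"turn":[0,0,0],"fingers":1}
    - {"delta_pos":[0,0,-0.1833],"turn":[0,0,0],"fingers":1}
    - {"delta_pos":[0,0,-0.1833],"turn":[0,0,0],"fingers":1}

```text
clock: 11.92
position: [0.5562, -0.2677, 0.2201]
ee_rot: [0.678, 0.736, 0.001, -0.001]
ft_force: [-0.5, -0.1, -2.7]
grip_width: 0.18
grasp_force: 39.4
```

Run:
```python
from h import *
o=get_obs();print(o['position'],o['ft_force']);plan([.5311,.078,.190])
```

```text
[ 0.55616731 -0.26771474  0.22009309] [-0.45801479 -0.1454496  -2.66101736]
d [0.3466 0.0034 0.0307] turn [-0.0002 -0.0018  0.    ]
```

To row units: 0.3466 m / 0.6 = 0.5777, 0.19 m / 0.6 = 0.3167.

move_arm:
  plan:
    - {"delta_pos":[0.0667,0.0008,0],"turn":[0,0,0],"fingers":1}
    - {"delta_pos":[0.15,0.0017,0],"turn":[0,0,0],"fingers":1}
    - {"delta_pos":[0.2333,0.0025,0],"turn":[0,0,0],"fingers":1}
    - {"delta_pos":[0.3167,0.0033,0],"turn":[0,0,0],"fingers":1}
    - {"delta_pos":[0.4,0.0042,0],"turn":[0,0,0],"fingers":1}
    - {"delta_pos":[0.4833,0.005,0],"turn":[0,0,0],"fingers":1}
    - {"delta_pos":[0.55,0.0057,0],"turn":[0,0,0],"fingers":1}
    - {"delta_pos":[0.5777,0.0057,0.0167],"turn":[0,0,0],"fingers":1}
    - {"delta_pos":[0.5777,0.0057,0.0333],"turn":[0,0,0],"fingers":1}
    - {"delta_pos":[0.5777,0.0057,0.05],"turn":[0,0,0],"fingers":1}
    - {"delta_pos":[0.5777,0.0057,0.05],"turn":[0,0,0],"fingers":1}
    - {"delta_pos":[0.5777,0.0057,0.05],"turn":[0,0,0],"fingers":1}

```text
clock: 13.42
position: [0.5318, 0.0768, 0.1913]
ee_rot: [0.678, 0.735, 0.001, -0.0]
ft_force: [-0.1, -0.2, -1.6]
grip_width: 0.177
grasp_force: 39.3
```

Run:
```python
from h import *
o=get_obs();print(o['position'],o['ft_force']);plan([.531,.078,.130])
c=grab('side');cv2.imwrite('pics/s4.png',cv2.resize(c['color'][185:305,240:370,::-1],(650,600)))
```

```text
[0.53177864 0.07683125 0.19126577] [-0.13970515 -0.1753762  -1.60713206]
d [ 0.0012 -0.0007  0.0613] turn [ 0.0007 -0.0011 -0.0015]
```

View pics/s4.png

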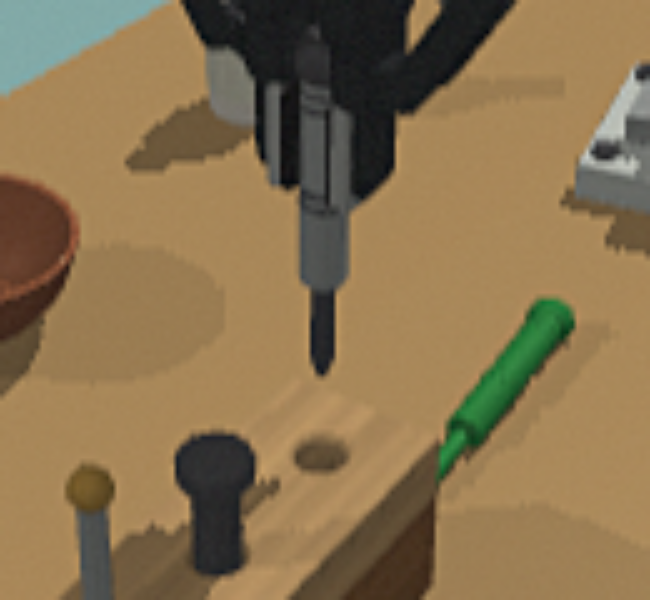

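The punch is upright with its nose out at crop (321,370), right above its socket at (321,455). I'll correct by 1 mm and lower the nose in.

To row units: 0.07 m / 0.6 = 0.1167, 0.068 m / 0.6 = 0.1133.

move_arm:
  plan:
    - {"delta_pos":[0.0017,-0.001,0.0167],"turn":[0,0,0],"fingers":1}
    - {"delta_pos":[0.0017,-0.001,0.0417],"turn":[0,0,0],"fingers":1}
    - {"delta_pos":[0.0017,-0.001,0.0667],"turn":[0,0,0],"fingers":1}
    - {"delta_pos":[0.0017,-0.001,0.0917],"turn":[0,0,0],"fingers":1}
    - {"delta_pos":[0.0017,-0.001,0.1133],"turn":[0,0,0],"fingers":1}
    - {"delta_pos":[0.0017,-0.001,0.1167],"turn":[0,0,0],"fingers":1}
    - {"delta_pos":[0.0017,-0.001,0.1167],"turn":[0,0,0],"fingers":1}

```text
clock: 14.35
position: [0.5311, 0.0788, 0.1212]
ee_rot: [0.678, 0.735, 0.001, -0.0]
ft_force: [0.3, -0.7, -1.1]
grip_width: 0.182
grasp_force: 39.3
```

Run:
```python
from h import *
o=get_obs();print(o['position'],o['ft_force']);plan([.531,.078,.092])
```

```text
[0.53108333 0.07879913 0.12122664] [ 0.29371039 -0.6844853  -1.12022746]
d [-0.0008 -0.0002  0.0292] turn [ 0.0008 -0.0012 -0.0001]
```

To row units: 0.012 m / 0.6 = 0.02, -0.0001 m / 0.6 = -0.0002.

move_arm:
  plan:
    - {"delta_pos":[-0.0012,-0.0002,0.0033],"turn":[0,0,0],"fingers":1}
    - {"delta_pos":[-0.0012,-0.0002,0.0083],"turn":[0,0,0],"fingers":1}
    - {"delta_pos":[-0.0012,-0.0002,0.0133],"turn":[0,0,0],"fingers":1}
    - {"delta_pos":[-0.0012,-0.0002,0.02],"turn":[0,0,0],"fingers":1}
    - {"delta_pos":[-0.0012,-0.0002,0.02],"turn":[0,0,0],"fingers":1}

```text
clock: 14.98
position: [0.5308, 0.0781, 0.1088]
ee_rot: [0.678, 0.736, 0.0, -0.0]
ft_force: [0.4, 0.6, -1.6]
grip_width: 0.18
grasp_force: 39.3
```

Sliding freely; going on to the seat at about 0.092.

To row units: 0.0165 m / 0.6 = 0.0275, 0.0155 m / 0.6 = 0.0258.

move_arm:
  plan:
    - {"delta_pos":[0,0,0.0067],"turn":[0,0,0],"fingers":1}
    - {"delta_pos":[0,0,0.0133],"turn":[0,0,0],"fingers":1}
    - {"delta_pos":[0,0,0.02],"turn":[0,0,0],"fingers":1}
    - {"delta_pos":[0,0,0.0258],"turn":[0,0,0],"fingers":1}
    - {"delta_pos":[0,0,0.0275],"turn":[0,0,0],"fingers":1}
    - {"delta_pos":[0,0,0.0275],"turn":[0,0,0],"fingers":1}

```text
clock: 15.72
position: [0.5308, 0.0781, 0.0925]
ee_rot: [0.678, 0.736, 0.001, -0.0]
ft_force: [0.7, 0.1, -1.7]
grip_width: 0.179
grasp_force: 39.4
```

To row units: 0.0008 m / 0.6 = 0.0013, 0.0005 m / 0.6 = 0.0008.

move_arm:
  plan:
    - {"delta_pos":[0,0,0.0008],"turn":[0,0,0],"fingers":1}
    - {"delta_pos":[0,0,0.0013],"turn":[0,0,0],"fingers":1}
    - {"delta_pos":[0,0,0.0013],"turn":[0,0,0],"fingers":1}

```text
clock: 16.1
position: [0.5309, 0.0782, 0.092]
ee_rot: [0.678, 0.735, 0.001, -0.0]
ft_force: [-0.0, 0.4, 0.4]
grip_width: 0.18
grasp_force: 39.5
```

Seated, with the force rising slightly. Opening now, then a straight lift.

To row units: -0.15 m / 0.6 = -0.25, -0.13 m / 0.6 = -0.2167.

move_arm:
  plan:
    - {"delta_pos":[0,0,0],"turn":[0,0,0],"fingers":0.6}
    - {"delta_pos":[0,0,0],"turn":[0,0,0],"fingers":0.3}
    - {"delta_pos":[0,0,0],"turn":[0,0,0],"fingers":0}
    - {"delta_pos":[0,0,0],"turn":[0,0,0],"fingers":0}
    - {"delta_pos":[0,0,0],"turn":[0,0,0],"fingers":0}
    - {"delta_pos":[0,0,0],"turn":[0,0,0],"fingers":0}
    - {"delta_pos":[0,0,-0.0333],"turn":[0,0,0],"fingers":0}
    - {"delta_pos":[0,0,-0.0833],"turn":[0,0,0],"fingers":0}
    - {"delta_pos":[0,0,-0.15],"turn":[0,0,0],"fingers":0}
    - {"delta_pos":[0,0,-0.2167],"turn":[0,0,0],"fingers":0}
    - {"delta_pos":[0,0,-0.25],"turn":[0,0,0],"fingers":0}
    - {"delta_pos":[0,0,-0.25],"turn":[0,0,0],"fingers":0}

```text
clock: 17.6
position: [0.5315, 0.0781, 0.2431]
ee_rot: [0.678, 0.735, 0.002, 0.0]
ft_force: [0.2, 0.3, -0.7]
grip_width: 1.0
grasp_force: 0.0
```

Run:
```python
from h import *
old=load('side'); 
c=grab('side');cv2.imwrite('pics/s5.png',cv2.resize(c['color'][205:325,240:370,::-1],(650,600)))
S=pts(c).reshape(-1,3)
m=(S[:,2]>.124)&(S[:,2]<.15)&(abs(S[:,0]-.53)<.03)&(abs(S[:,1]-.077)<.03)
P=S[m];print('punch side',P.mean(0),P.min(0),P.max(0),m.sum()); print(get_obs()['grip_width'],get_obs()['ft_force'])
```

```text
punch side [0.52803734 0.08218536 0.13262583] [0.52001536 0.07171783 0.12411763] [0.53894516 0.09028379 0.13810198] 117
0.9996671380835871 [-0.88310692 -0.2380722  -0.95181509]
```

View pics/s5.png

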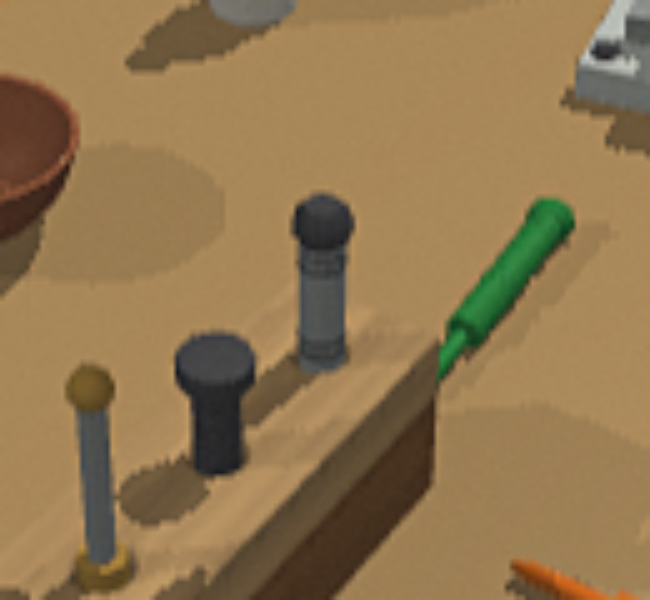

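The punch stands upright and fully home, with its cap at crop (322,222) and its top at the original height of 0.138 m. The scriber and drift haven't moved.

```bash
python3 -c "
from workcell import hand_in; print(hand_in())"
```

```text
the job is handed in; nothing more can be done
None
```

The punch fired in the larger jig's guide hole at an estimated peak push of about 14 N (limit 25 N), is back upright and fully home in its own socket and released, and the job is handed in; no verdict came back.

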